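# Nest the tumblers and close the stack

## Task

Put the three white tumblers away as one nested stack on the round cork coaster: the tallest stands upright on the coaster with its whole foot on the cork, the middle-sized one goes fully down into it, the shortest fully down into that, and the wooden lid closes the top, seated flat. Leave the tin, the mug and the salt shaker where they are.

Things in the scene. Friction and masses are not known exactly. Their poses are not given: they have to be found in the camera images.
- tall_tumbler: The tallest of three plain white enamel tumblers of one shape (open round cups, tapered below a straight band at the rim): 84 mm high, foot 39 mm across, band 64 mm across outside, mouth 59 mm, wall 2 mm. The lower edge of the band, 28 mm below the rim, is a ledge that rests on the rim of the tumbler it is nested in. Origin: centre of the underside; z up through the mouth.
- middle_tumbler: The middle-sized of three plain white enamel tumblers of one shape (open round cups, tapered below a straight band at the rim): 70 mm high, foot 43 mm across, band 64 mm across outside, mouth 59 mm, wall 2 mm. The lower edge of the band, 28 mm below the rim, is a ledge that rests on the rim of the tumbler it is nested in. Origin: centre of the underside; z up through the mouth.
- short_tumbler: The shortest of three plain white enamel tumblers of one shape (open round cups, tapered below a straight band at the rim): 56 mm high, foot 47 mm across, band 64 mm across outside, mouth 59 mm, wall 2 mm. The lower edge of the band, 28 mm below the rim, is a ledge that rests on the rim of the tumbler it is nested in. Origin: centre of the underside; z up through the mouth.
- lid: Round light-wood lid, right way up, 39 mm high: below, a plug 55 mm across and 8 mm deep that enters a tumbler's mouth; a disc 64 mm across, 5 mm thick, that rests on the rim; on top a round knob 20 mm across, 26 mm high. Origin: centre of the plug's underside; z up through the knob.
- coaster: Round cork coaster, 100 mm across, 5 mm thick, fixed on the worktop. Origin: centre of its underside, on the worktop.
- tin_beans: Food tin, 75 mm across, 58 mm high; bystander, to be left alone. Origin: centre of its underside.
- mug: Black and white mug with a handle, 82x111 mm, 97 mm high; bystander, to be left alone. Origin: centre of its underside.
- salt_shaker: Salt shaker, 44 mm across, 90 mm high; bystander, to be left alone. Origin: centre of its underside.
Mind the look-alikes: they are no part of the job. What is shaped like the lid but yellow is not meant.

How it is judged:
By the outcome, as a careful person would: the job done as asked, in the order asked, and still so for the second after the job is handed in, with the robot touching nothing.
It also fails if it takes over 72 s, if anything falls off the work surface, if the arm or the gripper's body presses on something with over 40 N, if the wrist force passes 120 N, or if a joint passes its speed limit or range.

## Robot

A 6-joint arm with a two-finger parallel gripper is mounted at the origin on a cart in front of the work surface, level with it; the furniture and walls round the work are solid. World frame = base frame: x ahead of the robot, y to its left, z up, the work surface at z = 0. Lengths are in m, angles in rad, forces in N, time in s.
With the tool pointing down it reaches from about 0.375 to 0.9 m from the base axis. Payload 3.1 kg.
Tool frame: the origin (TCP) lies on the centre line of the jaws, within the pads' length; the fingertips stand 19 mm ahead of it and the grasp point (between the pads) is the TCP; z points along the fingers, y is the line along which they close (so a half turn about z gives the same grasp; the last joint's range is limited). The gripper opens to 85 mm and grips with 20 to 120 N. Pads are 22 mm wide; open, the fingers measure 114 mm over their backs; the gripper's body (76 mm by 85 mm) begins 54 mm behind the grasp point. The pads swing forward as they close: fully open they stand 13 mm farther back than shut.
Start: joints at [-1.419, 0.527, 1.433, -0, 1.181, -0.178], TCP at [0.202, -0.591, 0.25] pointing down, gripper open.
Joint ranges: [-3.08, 3.08], [-0.75, 2.2], [0.22, 2.44], [-1.43, 4.57], [0, 2.65], [-2.85, 2.85]. Speed limits (rad/s): [2.79, 2.79, 3.14, 3.14, 3.14, 3.14].

## Interface

Orientations are given as a unit quaternion [x, y, z, w].
In Python, from station import manip, cams, sign_off gives the robot as it stands.
- The arm moves only by the tool carry_out, never from a script. Its argument "targets" is a list that holds one entry, the list of rows, each a list of 7 numbers: the shift along the tool's x, y, z in cm, then the turn, a rotation vector about the tool's x, y, z in degrees, then the finger opening in cm, from 0 to 8.54. A call has 1 to 12 rows; each row is the pose to reach, as a shift and turn from the pose commanded when the call began, along the tool's axes at that moment; what a row does not reach only later rows make up. A row lasts 1/12 s, in which the tool goes at most 41.7 mm and 7.16 degrees, less where a joint would pass 70% of its speed; a pose out of reach is approached as far as the arm can. A call with a gripper value outside its range is refused whole. The fingers move at their own pace and stop on an object; "force" is the grip in N (left out, the last holds). Time passes only in rows, so rows that repeat a pose let the fingers close. It gives the time, the measured TCP pose, the force, the opening and the grip force at its end, in the units of the state.
- manip.sense(): the state, without advancing time (a new reading comes with each control period).
- cams.snapshot(name): name is "scene" or "top"; returns the picture (384x512x3 uint8, red, green, blue); there is no depth.
- cams.camera_info(name): a dict with "K" (3x3 intrinsics, pixels), "k1" (the pictures are not rectified: a ray, as slopes to the right and down, at radius r is drawn at 1 + k1 r^2 times it, then the intrinsics apply), "T" (4x4, takes a point from camera to world coordinates). Camera axes: x right, y down, z forward; pixel columns grow to the right and rows downward; lengths in m; the calibration is good to about 2 mm. A picture is of the moment at which its call begins. camera_info takes no time and is no camera call.
- sign_off(): hands the job in; it is judged then, once.
The state is a dict: "t": time; "q": joint angles; "qd": joint speeds; "tau": joint torques, N m; "tcp_pos": TCP position; "tool_rot": TCP orientation; "force": force on the tool from outside, world axes, zero at the start; "ft_torque": the same for the moment, N m; "finger_gap": opening from 0.0 (shut) to 1.0 (fully open); "gripper_force": force on a finger pad.
Only numpy, scipy, OpenCV 4.12 (cv2) and the standard library are available. Lean on these libraries where they do the work, as an engineer would, in place of code of your own. Each camera call takes 0.05 s, during which the arm holds its last target. There are 200 camera calls.

## Working session

There is one attempt and no reset: what is moved stays moved. The work goes in short steps, Python scripts to look and compute and a tool call to move; the robot and the scene stay as the last step left them, time stands still between calls to the robot, and variables do not carry over. Pictures are saved under pics/ and viewed, at most 10 in all, crops included, and the job is handed in when it is done.

Besides the shell and the picture viewer there is one more tool, called as name(argument=value, ...), one argument or row to a line, values as JSON. carry_out: Moves the arm, as the interface text tells. Its arguments: {"type":"object","properties":{"targets":{"type":"array"},"force":{"type":"number"}},"required":["targets"]}

```bash
mkdir -p pics; python3 - <<'E'
from station import manip, cams
import cv2,numpy as np
for n in("top","scene"):
    i=cams.camera_info(n);print(n,np.round(i["K"],1).tolist(),i["k1"],np.round(i["T"],4).tolist())
    im=cams.snapshot(n)[:,:,::-1];cv2.imwrite(f"pics/{n}0raw.png",im)
    cv2.imwrite(f"pics/{n}0.png",cv2.resize(im,(800,600),interpolation=cv2.INTER_CUBIC))
s=manip.sense();print(s)
E
```

```text
top [[376.3, 0.0, 255.0], [0.0, 376.3, 186.1], [0.0, 0.0, 1.0]] -0.1012441717715292 [[0.0114, -0.9722, 0.234, 0.3738], [-0.9999, -0.0109, 0.0036, -0.0068], [-0.0009, -0.2341, -0.9722, 0.992], [0.0, 0.0, 0.0, 1.0]]
scene [[463.7, 0.0, 252.1], [0.0, 463.7, 198.4], [0.0, 0.0, 1.0]] -0.04605178383693276 [[0.9227, 0.2612, -0.2836, 0.9523], [0.3851, -0.6598, 0.6453, -0.8611], [-0.0185, -0.7046, -0.7094, 0.9847], [0.0, 0.0, 0.0, 1.0]]
{'t': 0.1, 'q': array([-1.41951252e+00,  5.28388647e-01,  1.43378546e+00, -2.82948643e-05,
        1.18137339e+00, -1.78538131e-01]), 'qd': array([ 1.21841691e-03, -9.96287369e-04, -1.72620852e-03,  1.32298091e-03,
       -7.36594976e-04,  6.51184890e-06]), 'tau': array([ 3.43000493e-04, -4.43302882e+01, -1.78587878e+01, -3.18944540e-04,
        3.89159672e-03, -7.47352772e-06]), 'tcp_pos': array([ 0.20232709, -0.59070396,  0.24941834]), 'tool_rot': array([ 9.86431620e-01,  1.64169741e-01,  2.37304301e-07, -9.77505698e-04]), 'force': array([0.20903605, 0.08259828, 0.68057112]), 'ft_torque': array([-0.01602523, -0.02799475, -0.04316973]), 'gripper_force': 0.0, 'finger_gap': 0.9998484098542826}
```

View pics/top0.png

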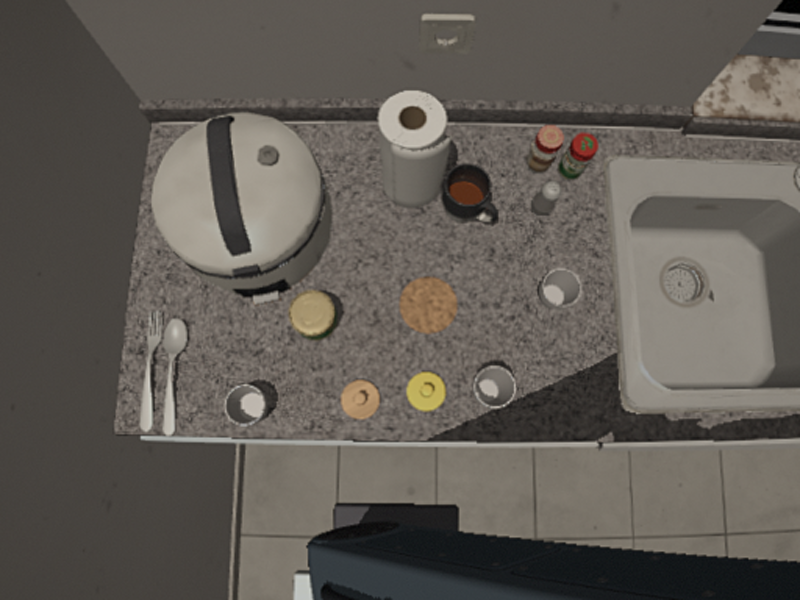

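View pics/scene0.png

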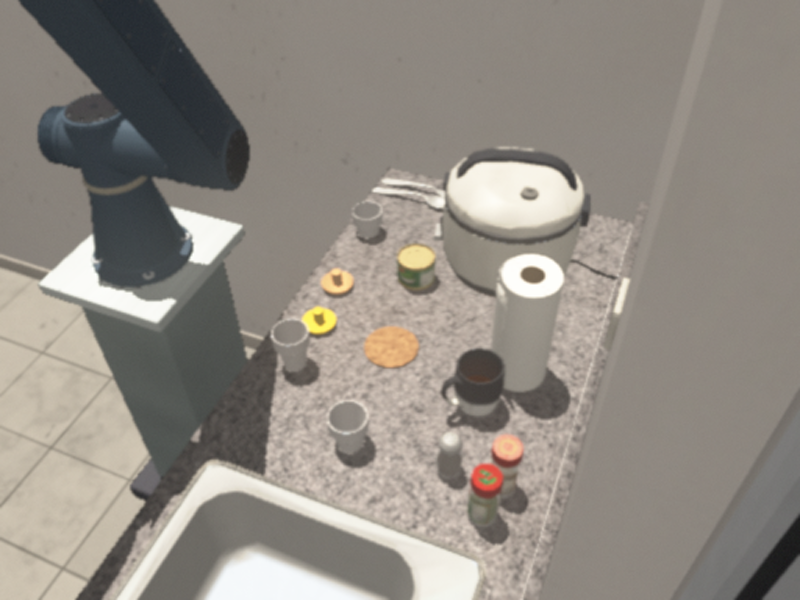

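The top view shows tumblers at (246,403), (495,386) and (561,288) and the cork coaster at (428,305). The lid candidates are wood at (360,399) and yellow at (426,390), both in 800x600 px. The scene view shows the same tumblers at (367,220), (291,345) and (349,428).

Look-alikes: for the lid, yellow (426,390) or the yellow-topped tin (313,314), so I choose the wood one at (360,399). The tumblers are told apart by height, and I expect the one at (495,386) to be the tallest. Next is a close crop of each to check.

```bash
cat > h.py <<'E'
import cv2,numpy as np
from station import manip,cams
def proj(n,P):
    i=cams.camera_info(n);T=i["T"];c=(np.atleast_2d(P)-T[:3,3])@T[:3,:3];s=c[:,:2]/c[:,2:]
    s=s*(1+i["k1"]*(s**2).sum(1,keepdims=True));return s@np.diag(np.diag(i["K"])[:2])+i["K"][:2,2]
def world(n,uv,z):
    i=cams.camera_info(n);T=i["T"];p=cv2.undistortPoints(np.float64([[uv]]),i["K"],np.float64([i["k1"],0,0,0]))[0,0]
    d=T[:3,:3]@np.r_[p,1];return T[:3,3]+d*(z-T[2,3])/d[2]
def tile(im,u,v,r=33,k=8):
    u,v=int(u),int(v);c=cv2.resize(im[v-r:v+r,u-r:u+r],None,fx=k/2,fy=k/2,interpolation=cv2.INTER_CUBIC)
    for j in range(0,2*r):
        if (u-r+j)%10==0:cv2.line(c,(j*k//2,0),(j*k//2,6),(0,0,255));cv2.putText(c,str(u-r+j),(j*k//2,16),0,.3,(0,255,255))
        if (v-r+j)%10==0:cv2.line(c,(0,j*k//2),(6,j*k//2),(0,0,255));cv2.putText(c,str(v-r+j),(7,j*k//2+4),0,.3,(0,255,255))
    return c
def ring(z,R,x,y,n=60):
    a=np.linspace(0,2*np.pi,n);return np.c_[x+R*np.cos(a),y+R*np.sin(a),0*a+z]
E
python3 - <<'E'
from h import *
t=cv2.imread("pics/top0raw.png");s=cv2.imread("pics/scene0raw.png");k=.64
a=[tile(t,*p) for p in((157,258),(230,255),(317,247))];b=[tile(t,359,184),tile(t,274,195),tile(s,216,180)]
cv2.imwrite("pics/m1.png",np.vstack([np.hstack(a),np.hstack(b)]))
a=[tile(s,*p) for p in((235,141),(186,222),(223,274))]
cv2.imwrite("pics/m2.png",np.hstack(a))
E
```

```text
(no output)
```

View pics/m1.png

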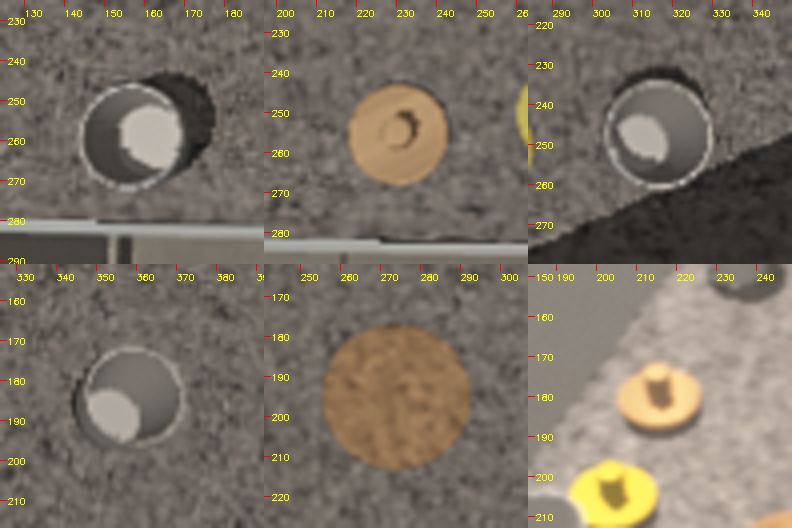

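View pics/m2.png

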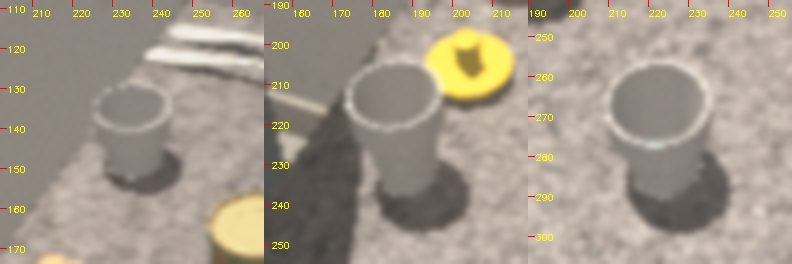

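```bash
python3 - <<'E'
from h import *
from scipy.optimize import least_squares as L
def bb(n,x,y,z,R=.032):
    p=proj(n,ring(z,R,x,y,200));return np.r_[p.min(0),p.max(0)]
D=dict(A=((144.3,245.5,170,272.25),(225.25,129,244.75,140.75)),B=((303,234,330.25,261),(173.25,204,197.5,221.75)),
C=((347.25,171.75,371.75,196.25),(210,256.75,235.75,277.75)),lid=((218.25,242.75,242.75,268.5),(205.25,172.75,226.25,187.5)))
w=world("top",(273.6,194.6),.005);print("coaster",w)
for k,(t,s) in D.items():
    f=lambda p:np.r_[bb("top",*p)-t+.4,bb("scene",*p)-s+.4]
    r=L(f,[.4,0,.06]);print(k,r.x.round(4),r.fun.round(1))
    if k!='lid':
      for h in(.056,.07,.084):
        q=L(lambda p:f([*p,h]),[.4,0]);print("  ",h,q.x.round(4),round(q.cost,2))
    else:
        q=L(lambda p:bb("top",*p,.013)-t+.4,[.4,0]);print(q.x,q.cost)
E
```

```text
coaster [ 0.58855104 -0.05342664  0.005     ]
A [0.4127 0.2378 0.0545] [ 0.1  0.3 -0.1 -0.3  0.  -0.1 -0.   0. ]
   0.056 [0.4128 0.2372] 0.21
   0.07 [0.414  0.2315] 9.05
   0.084 [0.4152 0.2259] 33.15
B [ 0.4438 -0.153   0.0805] [ 0.5  0.2 -0.3 -0.1  0.3  0.1 -0.1 -0.2]
   0.056 [ 0.4409 -0.1498] 38.23
   0.07 [ 0.4426 -0.1517] 7.4
   0.084 [ 0.4441 -0.1535] 1.09
C [ 0.6074 -0.269   0.0657] [-0.3 -0.2 -0.1 -0.4 -0.5 -0.1 -0.1  0.2]
   0.056 [ 0.607  -0.2679] 7.39
   0.07 [ 0.6075 -0.2695] 1.76
   0.084 [ 0.608  -0.2711] 26.86
lid [0.426  0.0587 0.0111] [-0.1  0.4  0.2 -0.3  0.3  0.3 -0.1 -0.4]
[0.42608379 0.05873581] 0.1436123394089671
```

Two-view heights settle which tumbler is which: A is short, B is tall and C is middle. Now move above the tall one, turning the tool square to the world axes.

carry_out(
  targets=[
    [[10, -9, 3, 0, 0, 18.9, 8.5], [20, -18, 5, 0, 0, 18.9, 8.5], [37.0, -33.5, 10, 0, 0, 18.9, 8.5], [37.0, -33.5, 10, 0, 0, 18.9, 8.5], [37.0, -33.5, 10, 0, 0, 18.9, 8.5], [37.0, -33.5, 10, 0, 0, 18.9, 8.5], [37.0, -33.5, 10, 0, 0, 18.9, 8.5], [37.0, -33.5, 10, 0, 0, 18.9, 8.5], [37.0, -33.5, 10, 0, 0, 18.9, 8.5], [37.0, -33.5, 10, 0, 0, 18.9, 8.5], [37.0, -33.5, 10, 0, 0, 18.9, 8.5], [37.0, -33.5, 10, 0, 0, 18.9, 8.5]],
  ],
  force=30,
)

```text
t: 1.1
tcp_pos: [0.4402, -0.1604, 0.1516]
tool_rot: [1.0, -0.0, -0.0, -0.0]
force: [0.4, 0.1, -0.5]
finger_gap: 0.995
gripper_force: 0.0
```

carry_out(
  targets=[
    [[0, 0, 1, 0, 0, 0, 8.5], [0, 0, 1, 0, 0, 0, 8.5], [0, 0, 1, 0, 0, 0, 8.5], [0, 0, 1, 0, 0, 0, 8.5]],
  ],
)

```text
t: 1.43
tcp_pos: [0.4397, -0.1632, 0.1423]
tool_rot: [1.0, -0.001, 0.0, 0.0]
force: [0.1, -0.8, 0.2]
finger_gap: 1.0
gripper_force: 0.0
```

carry_out(
  targets=[
    [[0.4, -1.0, 0, 0, 0, 0, 8.5], [0.4, -1.0, 3.0, 0, 0, 0, 8.5], [0.4, -1.0, 6.0, 0, 0, 0, 8.5], [0.4, -1.0, 7.0, 0, 0, 0, 8.5], [0.4, -1.0, 7.0, 0, 0, 0, 8.5], [0.4, -1.0, 7.0, 0, 0, 0, 5.8], [0.4, -1.0, 7.0, 0, 0, 0, 5.8], [0.4, -1.0, 7.0, 0, 0, 0, 5.8], [0.4, -1.0, 7.0, 0, 0, 0, 5.8], [0.4, -1.0, 7.0, 0, 0, 0, 5.8], [0.4, -1.0, 7.0, 0, 0, 0, 5.8], [0.4, -1.0, 7.0, 0, 0, 0, 5.8]],
  ],
)

```text
t: 2.43
tcp_pos: [0.4445, -0.1529, 0.0732]
tool_rot: [1.0, 0.0, 0.001, 0.001]
force: [-0.4, -1.3, 7.4]
finger_gap: 0.742
gripper_force: 34.0
```

carry_out(
  targets=[
    [[0, 0, -3, 0, 0, 0, 5.8], [0, 0, -6, 0, 0, 0, 5.8], [3, -2, -6, 0, 0, 0, 5.8], [6, -4.1, -6, 0, 0, 0, 5.8], [9, -6.2, -6, 0, 0, 0, 5.8], [12, -8.2, -6, 0, 0, 0, 5.8], [14.4, -9.9, -6, 0, 0, 0, 5.8], [14.4, -9.9, -4, 0, 0, 0, 5.8], [14.4, -9.9, -2, 0, 0, 0, 5.8], [14.4, -9.9, -1.0, 0, 0, 0, 5.8], [14.4, -9.9, -0.7, 0, 0, 0, 5.8], [14.4, -9.9, -0.7, 0, 0, 0, 5.8]],
  ],
)

```text
t: 3.43
tcp_pos: [0.5869, -0.0529, 0.0788]
tool_rot: [1.0, -0.0, -0.001, -0.0]
force: [-0.6, -0.3, -1.9]
finger_gap: 0.746
gripper_force: 34.9
```

```bash
python3 - <<'E'
from h import *
t=cams.snapshot("top")[:,:,::-1];s=cams.snapshot("scene")[:,:,::-1]
cv2.imwrite("pics/p1.png",np.hstack([tile(t,274,190,38,10),tile(s,250,215,38,10)]))
print(manip.sense()["tcp_pos"],manip.sense()["force"])
E
```

```text
[ 0.58740061 -0.05350824  0.07920948] [-0.45262427 -0.69596827 -0.89791628]
```

View pics/p1.png

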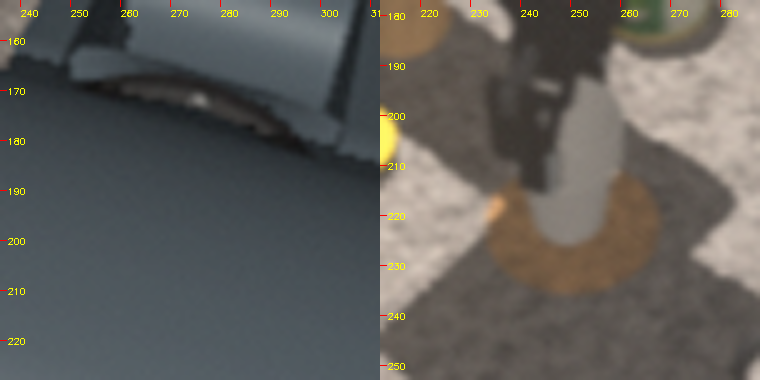

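The tumbler hangs right over the coaster's middle, with its foot near scene px (248,220) well inside the cork. Lower it and release.

carry_out(
  targets=[
    [[0, 0, 0.1, 0, 0, 0, 5.8], [0, 0, 0.15, 0, 0, 0, 5.8], [0, 0, 0.15, 0, 0, 0, 5.8], [0, 0, 0.15, 0, 0, 0, 7.0], [0, 0, 0.15, 0, 0, 0, 8.5], [0, 0, 0.15, 0, 0, 0, 8.5], [0, 0, 0.15, 0, 0, 0, 8.5], [0, 0, -2, 0, 0, 0, 8.5], [0, 0, -5, 0, 0, 0, 8.5], [0, 0, -9, 0, 0, 0, 8.5], [0, 0, -9, 0, 0, 0, 8.5], [0, 0, -9, 0, 0, 0, 8.5]],
  ],
)

```text
t: 4.53
tcp_pos: [0.5895, -0.0537, 0.1717]
tool_rot: [1.0, 0.0, 0.003, 0.001]
force: [-0.4, -0.1, -0.0]
finger_gap: 0.991
gripper_force: 0.0
```

carry_out(
  targets=[
    [[0.4, 4, 0, 0, 0, 0, 8.5], [0.8, 8, 0, 0, 0, 0, 8.5], [1.2, 12, 0, 0, 0, 0, 8.5], [1.6, 16, 0, 0, 0, 0, 8.5], [1.9, 20, 1, 0, 0, 0, 8.5], [1.9, 21.6, 4, 0, 0, 0, 8.5], [1.9, 21.6, 4, 0, 0, 0, 8.5], [1.9, 21.6, 4, 0, 0, 0, 8.5], [1.9, 21.6, 4, 0, 0, 0, 8.5]],
  ],
)

```text
t: 5.28
tcp_pos: [0.6059, -0.2681, 0.128]
tool_rot: [1.0, 0.0, -0.001, -0.001]
force: [-0.4, -0.0, 0.0]
finger_gap: 0.996
gripper_force: 0.0
```

```bash
python3 - <<'E'
from h import *
t=cams.snapshot("top")[:,:,::-1];s=cams.snapshot("scene")[:,:,::-1]
cv2.imwrite("pics/p2.png",np.hstack([tile(t,274,190,38,10),tile(s,250,210,38,10)]))
print(manip.sense()["tcp_pos"],manip.sense()["force"])
E
```

```text
[ 0.60705697 -0.26784338  0.12971156] [-0.05791817  0.33496588  0.38879141]
```

View pics/p2.png

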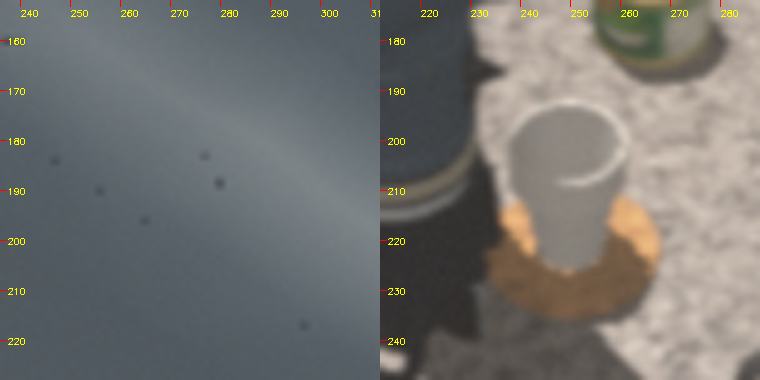

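The tall tumbler stands upright on the cork. Its rim spans scene px 238–262 by 192–209. Next, work out its position relative to the middle one.

```bash
python3 - <<'E'
from h import *
from scipy.optimize import least_squares as L
def bb(n,x,y,z,R=.032):
    p=proj(n,ring(z,R,x,y,200));return np.r_[p.min(0),p.max(0)]
D=dict(A=((144.3,245.5,170,272.25),(225.25,129,244.75,140.75),.056),B=((303,234,330.25,261),(173.25,204,197.5,221.75),.084),
C=((347.25,171.75,371.75,196.25),(210,256.75,235.75,277.75),.07),S=(None,(237.8,192.4,261.8,209.2),.089))
for k,(t,s,z) in D.items():
    for n,b in(("top",t),("scene",s)):
        if b: print(k,n,L(lambda p:bb(n,*p,z)-b+.4,[.4,0]).x.round(4))
E
```

```text
A top [0.4126 0.2374]
A scene [0.4136 0.2359]
B top [ 0.4436 -0.1523]
B scene [ 0.4456 -0.156 ]
C top [ 0.6056 -0.2683]
C scene [ 0.6096 -0.2713]
S scene [ 0.5901 -0.0554]
```

carry_out(
  targets=[
    [[0, 0.1, 3, 0, 0, 0, 8.5], [0, 0.1, 5.5, 0, 0, 0, 8.5], [0, 0.1, 6.6, 0, 0, 0, 8.5], [0, 0.1, 6.6, 0, 0, 0, 8.5], [0, 0.1, 6.6, 0, 0, 0, 5.8], [0, 0.1, 6.6, 0, 0, 0, 5.8], [0, 0.1, 6.6, 0, 0, 0, 5.8], [0, 0.1, 6.6, 0, 0, 0, 5.8], [0, 0.1, 6.6, 0, 0, 0, 5.8], [0, 0.1, 6.6, 0, 0, 0, 5.8], [0, 0.1, 6.6, 0, 0, 0, 5.8]],
  ],
)

```text
t: 6.3
tcp_pos: [0.6079, -0.2708, 0.065]
tool_rot: [1.0, -0.0, 0.002, 0.001]
force: [-0.0, 1.5, 6.8]
finger_gap: 0.741
gripper_force: 33.9
```

carry_out(
  targets=[
    [[0, 0, -4, 0, 0, 0, 5.8], [0, 0, -8, 0, 0, 0, 5.8], [0, 0, -11.5, 0, 0, 0, 5.8], [-0.3, -4, -11.5, 0, 0, 0, 5.8], [-0.7, -8, -11.5, 0, 0, 0, 5.8], [-1.1, -12, -11.5, 0, 0, 0, 5.8], [-1.5, -16, -11.5, 0, 0, 0, 5.8], [-2.0, -20, -11.5, 0, 0, 0, 5.8], [-2.0, -21.6, -11.5, 0, 0, 0, 5.8], [-2.0, -21.6, -11.5, 0, 0, 0, 5.8], [-2.0, -21.6, -11.5, 0, 0, 0, 5.8], [-2.0, -21.6, -11.5, 0, 0, 0, 5.8]],
  ],
)

```text
t: 7.3
tcp_pos: [0.5871, -0.0553, 0.1782]
tool_rot: [1.0, -0.0, 0.0, 0.0]
force: [0.3, -0.2, -0.4]
finger_gap: 0.744
gripper_force: 34.4
```

```bash
python3 - <<'E'
from h import *
s=cams.snapshot("scene")[:,:,::-1]
cv2.imwrite("pics/p3.png",tile(s,248,195,45,12))
for i in range(3):
    a=manip.sense();print(a["tcp_pos"],a["force"]);cams.snapshot("scene")
E
```

```text
[ 0.58719372 -0.05572275  0.17818513] [ 2.62976517e-01  1.09122031e-04 -1.08492152e+00]
[ 0.58715747 -0.05593797  0.17811495] [-0.16224851 -0.46996845 -1.82100954]
[ 0.58702408 -0.05596572  0.17802945] [ 0.45561912  0.46898357 -1.33495714]
```

carry_out(
  targets=[
    [[0, -0.28, 0, 0, 0, 0, 5.8], [0, -0.28, 1.5, 0, 0, 0, 5.8], [0, -0.28, 3, 0, 0, 0, 5.8], [0, -0.28, 4, 0, 0, 0, 5.8], [0, -0.28, 5, 0, 0, 0, 5.8], [0, -0.28, 6, 0, 0, 0, 5.8], [0, -0.28, 6.2, 0, 0, 0, 5.8], [0, -0.28, 6.2, 0, 0, 0, 5.8]],
  ],
)

```text
t: 8.17
tcp_pos: [0.5866, -0.0516, 0.1153]
tool_rot: [1.0, -0.0, -0.0, -0.0]
force: [1.0, -0.7, -1.5]
finger_gap: 0.743
gripper_force: 34.4
```

carry_out(
  targets=[
    [[0, 0, 0.15, 0, 0, 0, 5.8], [0, 0, 0.3, 0, 0, 0, 5.8], [0, 0, 0.4, 0, 0, 0, 5.8], [0, 0, 0.4, 0, 0, 0, 5.8]],
  ],
)

```text
t: 8.5
tcp_pos: [0.5873, -0.0518, 0.1126]
tool_rot: [1.0, 0.0, 0.001, 0.0]
force: [1.1, -1.9, 0.6]
finger_gap: 0.742
gripper_force: 34.4
```

carry_out(
  targets=[
    [[0, 0, 0.05, 0, 0, 0, 5.8], [0, 0, 0.05, 0, 0, 0, 7.0], [0, 0, 0.05, 0, 0, 0, 8.5], [0, 0, 0.05, 0, 0, 0, 8.5], [0, 0, 0.05, 0, 0, 0, 8.5], [0, 0, -2, 0, 0, 0, 8.5], [0, 0, -5, 0, 0, 0, 8.5], [0, 0, -9, 0, 0, 0, 8.5], [-4, -4, -9, 0, 0, 0, 8.5], [-6, -7, -9, 0, 0, 0, 8.5], [-9, -10, -9, 0, 0, 0, 8.5], [-11.5, -13, -9, 0, 0, 0, 8.5]],
  ],
)

```text
t: 9.5
tcp_pos: [0.4747, 0.074, 0.2024]
tool_rot: [1.0, -0.001, 0.0, -0.0]
force: [-0.3, 1.3, 0.2]
finger_gap: 0.993
gripper_force: 0.0
```

carry_out(
  targets=[
    [[-2, -4, 0, 0, 0, 0, 8.5], [-3.5, -8, 0, 0, 0, 0, 8.5], [-5, -12, 2, 0, 0, 0, 8.5], [-5.9, -15.8, 4, 0, 0, 0, 8.5], [-5.9, -15.8, 8, 0, 0, 0, 8.5], [-5.9, -15.8, 8, 0, 0, 0, 8.5], [-5.9, -15.8, 8, 0, 0, 0, 8.5], [-5.9, -15.8, 8, 0, 0, 0, 8.5]],
  ],
)

```text
t: 10.17
tcp_pos: [0.4178, 0.2306, 0.1225]
tool_rot: [1.0, -0.0, -0.0, 0.0]
force: [-0.0, -0.3, 0.0]
finger_gap: 0.995
gripper_force: 0.0
```

```bash
python3 - <<'E'
from h import *
s=cams.snapshot("scene")[:,:,::-1];t=cams.snapshot("top")[:,:,::-1]
cv2.imwrite("pics/p4.png",np.hstack([tile(t,274,190,38,10),tile(s,250,205,38,10)]))
for i in range(3):
    a=manip.sense();print(a["tcp_pos"],a["force"]);cams.snapshot("scene")
E
```

```text
[0.41903157 0.23043706 0.12383907] [ 0.80900026  0.63459066 -0.28494811]
[0.41911376 0.23041155 0.12403324] [ 0.79694832  0.74991915 -0.02573456]
[0.41900198 0.23043442 0.12399835] [-0.35143939  0.65956346  0.29500243]
```

View pics/p4.png

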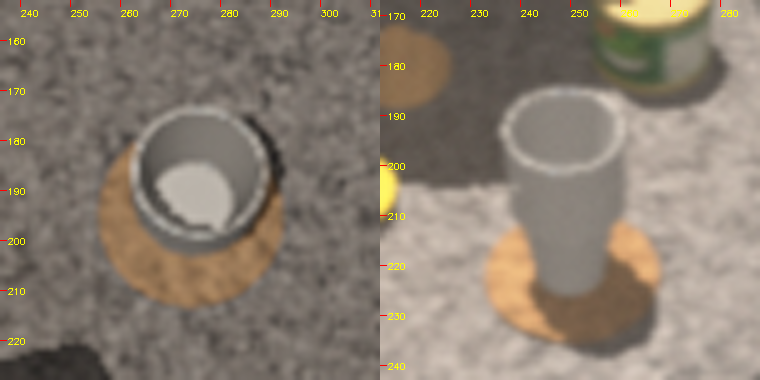

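The middle tumbler is nested straight. Its rim is at top px 262–290 by 173–200 and scene px 236–261 by 184–202. Next, grip the short one.

carry_out(
  targets=[
    [[-0.6, -0.65, 0, 0, 0, 0, 8.5], [-0.6, -0.65, 3, 0, 0, 0, 8.5], [-0.6, -0.65, 6, 0, 0, 0, 8.5], [-0.6, -0.65, 7.4, 0, 0, 0, 8.5], [-0.6, -0.65, 7.4, 0, 0, 0, 8.5], [-0.6, -0.65, 7.4, 0, 0, 0, 5.8], [-0.6, -0.65, 7.4, 0, 0, 0, 5.8], [-0.6, -0.65, 7.4, 0, 0, 0, 5.8], [-0.6, -0.65, 7.4, 0, 0, 0, 5.8], [-0.6, -0.65, 7.4, 0, 0, 0, 5.8], [-0.6, -0.65, 7.4, 0, 0, 0, 5.8], [-0.6, -0.65, 7.4, 0, 0, 0, 5.8]],
  ],
)

```text
t: 11.42
tcp_pos: [0.4122, 0.2379, 0.0494]
tool_rot: [1.0, -0.0, 0.001, -0.0]
force: [-1.0, 0.8, 6.9]
finger_gap: 0.742
gripper_force: 33.8
```

```bash
python3 - <<'E'
from h import *
from scipy.optimize import least_squares as L
def bb(n,x,y,z,R=.032):
    p=proj(n,ring(z,R,x,y,200));return np.r_[p.min(0),p.max(0)]
for n,b in(("top",(262.2,173.2,290.2,200.4)),("scene",(236,184.4,261.2,201.6))):
    r=L(lambda p:bb(n,*p,.117)-b+.4,[.4,0]);print(n,r.x.round(4),r.fun.round(1))
print(manip.sense()["tcp_pos"])
E
```

```text
top [ 0.5845 -0.0534] [ 0.6  0.6 -0.6 -0.6]
scene [ 0.587  -0.0549] [ 0.6  0.2 -0.6 -0.2]
[0.41217851 0.23789066 0.04937043]
```

carry_out(
  targets=[
    [[0, 0, -4, 0, 0, 0, 5.8], [0, 0, -8, 0, 0, 0, 5.8], [0, 0, -12, 0, 0, 0, 5.8], [0, 0, -14, 0, 0, 0, 5.8], [2, 3.3, -14, 0, 0, 0, 5.8], [4, 6.6, -14, 0, 0, 0, 5.8], [6, 10, -14, 0, 0, 0, 5.8], [8, 13.3, -14, 0, 0, 0, 5.8], [10, 16.7, -14, 0, 0, 0, 5.8], [12, 20, -14, 0, 0, 0, 5.8], [14, 23.3, -14, 0, 0, 0, 5.8], [15.5, 26, -14, 0, 0, 0, 5.8]],
  ],
)

```text
t: 12.42
tcp_pos: [0.5679, -0.0252, 0.1885]
tool_rot: [1.0, -0.001, 0.001, 0.0]
force: [0.4, 0.1, 0.1]
finger_gap: 0.745
gripper_force: 34.3
```

carry_out(
  targets=[
    [[1, 1.8, 0, 0, 0, 0, 5.8], [1.9, 3.0, 0, 0, 0, 0, 5.8], [1.9, 3.0, 0, 0, 0, 0, 5.8], [1.9, 3.0, 0, 0, 0, 0, 5.8], [1.9, 3.0, 0, 0, 0, 0, 5.8]],
  ],
)

```text
t: 12.83
tcp_pos: [0.5841, -0.0515, 0.1879]
tool_rot: [1.0, 0.0, -0.001, -0.0]
force: [-0.2, 1.0, -1.0]
finger_gap: 0.746
gripper_force: 34.3
```

```bash
python3 - <<'E'
from h import *
for i in range(2):
    a=manip.sense();print(a["tcp_pos"],a["force"],a["finger_gap"]);cams.snapshot("scene")
E
```

```text
[ 0.58413082 -0.05147477  0.18790164] [-0.1624495   1.04882259 -0.97288348] 0.7455668740966858
[ 0.58412023 -0.05118003  0.18797096] [-0.19036646  0.30949142 -1.11193479] 0.7449070753444966
```

carry_out(
  targets=[
    [[0.2, 0.1, 0, 0, 0, 0, 5.8], [0.2, 0.1, 1, 0, 0, 0, 5.8], [0.2, 0.1, 2, 0, 0, 0, 5.8], [0.2, 0.1, 3, 0, 0, 0, 5.8], [0.2, 0.1, 4, 0, 0, 0, 5.8], [0.2, 0.1, 4.5, 0, 0, 0, 5.8], [0.2, 0.1, 4.7, 0, 0, 0, 5.8], [0.2, 0.1, 4.85, 0, 0, 0, 5.8], [0.2, 0.1, 5.0, 0, 0, 0, 5.8], [0.2, 0.1, 5.0, 0, 0, 0, 5.8]],
  ],
)

```text
t: 13.77
tcp_pos: [0.5876, -0.0534, 0.1386]
tool_rot: [1.0, -0.0, 0.0, 0.0]
force: [-1.0, 0.2, -0.2]
finger_gap: 0.744
gripper_force: 34.3
```

Seated to within a fraction of a millimetre, with no side load. Release, then move toward the lid.

carry_out(
  targets=[
    [[0, 0, 0.1, 0, 0, 0, 5.8], [0, 0, 0.1, 0, 0, 0, 5.8], [0, 0, 0.1, 0, 0, 0, 7.0], [0, 0, 0.1, 0, 0, 0, 8.5], [0, 0, 0.1, 0, 0, 0, 8.5], [0, 0, 0.1, 0, 0, 0, 8.5], [0, 0, -2, 0, 0, 0, 8.5], [0, 0, -5, 0, 0, 0, 8.5], [0, 0, -7.5, 0, 0, 0, 8.5], [-4, -1, -7.5, 0, 0, 0, 8.5], [-7, -4, -7.5, 0, 0, 0, 8.5], [-10, -7, -7.5, 0, 0, 0, 6]],
  ],
)

```text
t: 14.77
tcp_pos: [0.4876, 0.0152, 0.2135]
tool_rot: [1.0, -0.001, 0.001, 0.0]
force: [-0.4, 0.4, 0.1]
finger_gap: 0.876
gripper_force: 0.0
```

carry_out(
  targets=[
    [[-3, -2, 3, 0, 0, 0, 5], [-6, -4, 6, 0, 0, 0, 5], [-6, -4.2, 9, 0, 0, 0, 5], [-6, -4.2, 13, 0, 0, 0, 5], [-6, -4.2, 13, 0, 0, 0, 5], [-6, -4.2, 13, 0, 0, 0, 5], [-6, -4.2, 13, 0, 0, 0, 5]],
  ],
)

```text
t: 15.35
tcp_pos: [0.4299, 0.0572, 0.0843]
tool_rot: [1.0, -0.0, 0.001, 0.0]
force: [0.5, 0.5, 0.6]
finger_gap: 0.585
gripper_force: 0.0
```

```bash
python3 - <<'E'
from h import *
s=cams.snapshot("scene")[:,:,::-1];t=cams.snapshot("top")[:,:,::-1]
cv2.imwrite("pics/p5.png",np.hstack([tile(t,274,190,38,10),tile(s,240,195,38,10)]))
for i in range(2):
    a=manip.sense();print(a["tcp_pos"],a["force"],a["finger_gap"]);cams.snapshot("scene")
E
```

```text
[0.43079978 0.05699435 0.08576991] [ 0.29129286 -0.58673118 -0.48763188] 0.5873308377260948
[0.43067332 0.05702856 0.08590222] [0.71789076 0.5833905  1.4363562 ] 0.5851452340661033
```

View pics/p5.png

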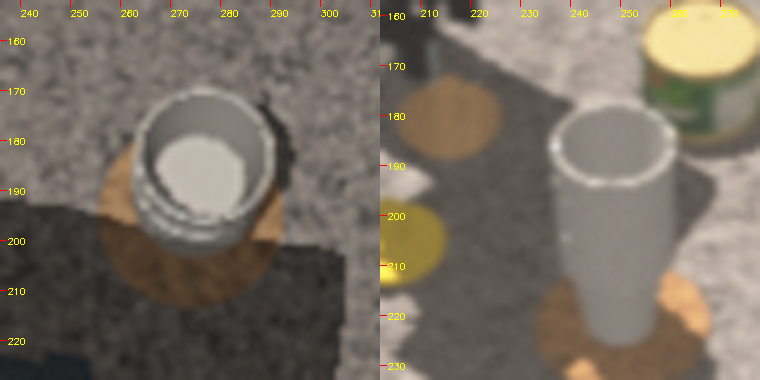

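The short one is down too: its rim is at top px 262–291 by 170–197 and the sides run straight. Now grip the wooden lid's knob.

carry_out(
  targets=[
    [[-0.45, -0.17, 0, 0, 0, 0, 5], [-0.45, -0.17, 2, 0, 0, 0, 5], [-0.45, -0.17, 4, 0, 0, 0, 5], [-0.45, -0.17, 5, 0, 0, 0, 5], [-0.45, -0.17, 5, 0, 0, 0, 1.5], [-0.45, -0.17, 5, 0, 0, 0, 1.5], [-0.45, -0.17, 5, 0, 0, 0, 1.5], [-0.45, -0.17, 5, 0, 0, 0, 1.5], [-0.45, -0.17, 5, 0, 0, 0, 1.5], [-0.45, -0.17, 5, 0, 0, 0, 1.5], [-0.45, -0.17, 5, 0, 0, 0, 1.5], [-0.45, -0.17, 5, 0, 0, 0, 1.5]],
  ],
)

```text
t: 16.55
tcp_pos: [0.4245, 0.0592, 0.0341]
tool_rot: [1.0, -0.0, 0.001, 0.0]
force: [-0.7, 0.3, 7.2]
finger_gap: 0.219
gripper_force: 30.0
```

```bash
python3 - <<'E'
from h import *
from scipy.optimize import least_squares as L
def bb(n,x,y,z,R=.032):
    p=proj(n,ring(z,R,x,y,200));return np.r_[p.min(0),p.max(0)]
for n,b in(("top",(262.4,169.6,291,196.8)),("scene",(235.8,177.4,261.4,194.2))):
    r=L(lambda p:bb(n,*p,.145)-b+.4,[.4,0]);print(n,r.x.round(4),r.fun.round(1))
print(manip.sense())
E
```

```text
top [ 0.5864 -0.0531] [ 0.5  0.2 -0.5 -0.2]
scene [ 0.5883 -0.056 ] [ 0.6  0.  -0.6  0. ]
{'t': 16.55, 'q': array([-1.23534805e-01,  7.13545140e-01,  2.07466704e+00,  5.92950253e-05,
        3.51289586e-01,  1.44732072e+00]), 'qd': array([ 1.08077363e-04,  7.54321431e-05,  1.04234278e-04, -1.08430883e-03,
       -1.81346511e-03, -1.47776480e-03]), 'tau': array([-7.61342724e-02, -3.30442572e+01, -1.60161104e+00, -9.72662761e-03,
       -7.88912480e-02, -3.88347162e-04]), 'tcp_pos': array([0.42446758, 0.05915321, 0.03407292]), 'tool_rot': array([ 9.99999452e-01, -5.74262680e-05,  1.03874317e-03,  1.18636886e-04]), 'force': array([-0.68559138,  0.29636651,  7.15213447]), 'ft_torque': array([-0.02373143, -0.02626776,  0.0001401 ]), 'gripper_force': 29.951984725194052, 'finger_gap': 0.21915779186143658}
```

carry_out(
  targets=[
    [[0, 0, -3, 0, 0, 0, 1.5], [0, 0, -6, 0, 0, 0, 1.5], [1, 0.7, -10, 0, 0, 0, 1.5], [2, 1.4, -13.5, 0, 0, 0, 1.5], [3, 2, -17, 0, 0, 0, 1.5], [6, 4.1, -17.2, 0, 0, 0, 1.5], [9, 6.2, -17.2, 0, 0, 0, 1.5], [12, 8.4, -17.2, 0, 0, 0, 1.5], [14.5, 10.4, -17.2, 0, 0, 0, 1.5], [16.0, 11.2, -17.2, 0, 0, 0, 1.5], [16.0, 11.2, -17.2, 0, 0, 0, 1.5], [16.0, 11.2, -17.2, 0, 0, 0, 1.5]],
  ],
)

```text
t: 17.55
tcp_pos: [0.5836, -0.0531, 0.2048]
tool_rot: [1.0, -0.001, -0.001, -0.0]
force: [-0.7, -0.6, 0.4]
finger_gap: 0.221
gripper_force: 29.5
```

carry_out(
  targets=[
    [[0, 0, 0.5, 0, 0, 0, 1.5], [0, 0, 1.0, 0, 0, 0, 1.5], [0, 0, 1.5, 0, 0, 0, 1.5], [0, 0, 1.5, 0, 0, 0, 1.5], [0, 0, 1.5, 0, 0, 0, 1.5], [0, 0, 1.5, 0, 0, 0, 1.5]],
  ],
)

```text
t: 18.05
tcp_pos: [0.5837, -0.0525, 0.1901]
tool_rot: [1.0, 0.0, -0.0, -0.0]
force: [0.1, 0.7, -1.0]
finger_gap: 0.218
gripper_force: 29.5
```

```bash
python3 - <<'E'
from h import *
s=cams.snapshot("scene")[:,:,::-1];t=cams.snapshot("top")[:,:,::-1]
cv2.imwrite("pics/p6.png",np.hstack([tile(t,274,180,32,12),tile(s,248,185,32,12)]))
for i in range(2):
    a=manip.sense();print(a["tcp_pos"],a["force"],a["finger_gap"]);cams.snapshot("scene")
E
```

```text
[ 0.58400772 -0.05269529  0.19029539] [-0.18831635 -0.03297172 -0.15647247] 0.21935619056441252
[ 0.58408035 -0.05275655  0.19035219] [-0.46318063 -1.50028935 -0.35235667] 0.2216183794340325
```

View pics/p6.png

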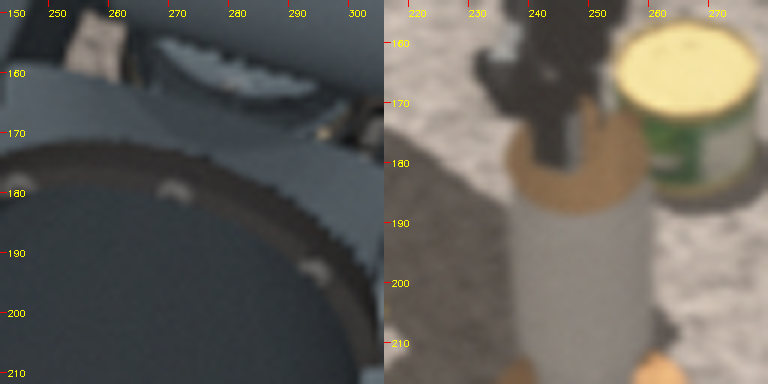

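```bash
python3 - <<'E'
from h import *
for x,y in((.5883,-.056),(.5903,-.056),(.5883,-.054)):
    a=proj("scene",ring(.1692,.032,x,y,200));b=proj("scene",ring(.1642,.032,x,y,200));r=proj("scene",ring(.145,.032,x,y,200))
    print((a.min(0)+.4).round(1),(b.max(0)+.4).round(1),(r.min(0)+.4).round(1),(r.max(0)+.4).round(1))
E
```

```text
[236.  170.7] [260.7 188.9] [236.4 177.4] [260.8 194.2]
[236.7 170.9] [261.5 189.1] [237.1 177.6] [261.5 194.4]
[236.3 170.2] [261.  188.4] [236.7 177. ] [261.1 193.7]
```

The lid's disc edges (scene 236.2–260.5, lower edge 188.5) match the centred prediction (236.0–260.7, 188.9). Lower it gently.

carry_out(
  targets=[
    [[0.05, 0.04, 0.3, 0, 0, 0, 1.5], [0.05, 0.04, 0.6, 0, 0, 0, 1.5], [0.05, 0.04, 0.9, 0, 0, 0, 1.5], [0.05, 0.04, 1.1, 0, 0, 0, 1.5], [0.05, 0.04, 1.3, 0, 0, 0, 1.5], [0.05, 0.04, 1.45, 0, 0, 0, 1.5], [0.05, 0.04, 1.45, 0, 0, 0, 1.5]],
  ],
)

```text
t: 18.83
tcp_pos: [0.5842, -0.0531, 0.1751]
tool_rot: [1.0, -0.0, -0.0, -0.0]
force: [-0.1, 0.5, -0.5]
finger_gap: 0.219
gripper_force: 29.5
```

carry_out(
  targets=[
    [[0, 0, 0.15, 0, 0, 0, 1.5], [0, 0, 0.3, 0, 0, 0, 1.5], [0, 0, 0.4, 0, 0, 0, 1.5], [0, 0, 0.45, 0, 0, 0, 1.5], [0, 0, 0.45, 0, 0, 0, 1.5]],
  ],
)

```text
t: 19.25
tcp_pos: [0.5845, -0.0532, 0.1712]
tool_rot: [1.0, -0.0, 0.0, 0.0]
force: [-0.2, 0.3, -0.5]
finger_gap: 0.217
gripper_force: 29.6
```

carry_out(
  targets=[
    [[0, 0, 0.05, 0, 0, 0, 1.5], [0, 0, 0.1, 0, 0, 0, 1.5], [0, 0, 0.1, 0, 0, 0, 1.5]],
  ],
)

```text
t: 19.5
tcp_pos: [0.5849, -0.0533, 0.1711]
tool_rot: [1.0, -0.0, 0.001, 0.0]
force: [-0.7, 0.7, 5.0]
finger_gap: 0.22
gripper_force: 30.1
```

Contact at exactly the computed seat height. Release and back off.

carry_out(
  targets=[
    [[0, 0, 0, 0, 0, 0, 3], [0, 0, 0, 0, 0, 0, 5], [0, 0, 0, 0, 0, 0, 5], [0, 0, 0, 0, 0, 0, 5], [0, 0, -2, 0, 0, 0, 5], [0, 0, -5, 0, 0, 0, 5], [0, 0, -7, 0, 0, 0, 5], [-3, -3, -7, 0, 0, 0, 5], [-6, -6, -7, 0, 0, 0, 5], [-9, -9, -7, 0, 0, 0, 5], [-12, -12, -7, 0, 0, 0, 5], [-14, -15, -7, 0, 0, 0, 5]],
  ],
)

```text
t: 20.5
tcp_pos: [0.4414, 0.0976, 0.2398]
tool_rot: [1.0, -0.001, -0.001, -0.0]
force: [-0.5, 0.7, -0.3]
finger_gap: 0.586
gripper_force: 0.0
```

carry_out(
  targets=[
    [[0, -3, 0, 0, 0, 0, 5], [0, -6, 0, 0, 0, 0, 5], [0, -8, 0, 0, 0, 0, 5], [0, -8, 0, 0, 0, 0, 5], [0, -8, 0, 0, 0, 0, 5]],
  ],
)

```text
t: 20.92
tcp_pos: [0.4442, 0.1775, 0.24]
tool_rot: [1.0, 0.001, -0.0, 0.0]
force: [0.8, -0.6, 0.3]
finger_gap: 0.583
gripper_force: 0.0
```

```bash
python3 - <<'E'
from h import *
s=cams.snapshot("scene")[:,:,::-1];t=cams.snapshot("top")[:,:,::-1]
cv2.imwrite("pics/p7.png",np.hstack([tile(t,274,185,36,11),tile(s,248,190,36,11)]))
print(manip.sense()["force"])
E
```

```text
[-0.040429   -0.64334276  0.59663537]
```

View pics/p7.png

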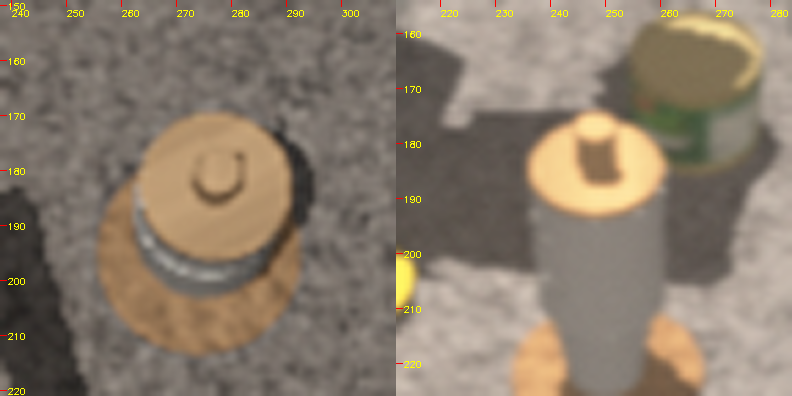

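The lid sits flat and centred on the stack (top px 277,183; scene px 248,184), and the whole foot is on the cork. The arm is clear, so I hand it in.

```bash
python3 -c "
from station import sign_off
print(sign_off())"
```

```text
the job is handed in; nothing more can be done
None
```

The three tumblers are nested tall, middle, short on the cork coaster with the wooden lid seated flat on top; I never touched the tin, mug or salt shaker, and handed the job in at about 21 s on the robot's clock.

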